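# Press a case lid home with a toggle clamp

## Task

Two small toggle-clamp fixtures stand on the makerspace table, each holding a printed case; on one of them the white lid still stands proud. Swing that fixture's clamp over onto the lid and press it down until the lid is flush, then swing the clamp back fully open so that the case can be taken out. Do not touch the cases themselves, and leave the other fixture and the things around alone.

Things in the scene. Friction and masses are not known exactly. Their poses are not given: they have to be found in the camera images.
- fixture_a: Fixture holding the unfinished case: aluminium base plate 205 x 94 x 12 mm, fixed to the table. Origin: on the table straight below the clamp's hinge axis, on the plate's mid-line. x runs level from the nest to the hinge and on to the handle side (roughly away from the robot), y along the hinge axis, z up. The nest, four black walls up to 24 mm above the table, is centred at x = -100 mm.
- fixture_a_hinge (a point): Point on the clamp's hinge axis, 85 mm above the table; axes as fixture_a. Two upright steel cheeks stand beside it, up to 100 mm above the table (|x| up to 22 mm, |y| up to 19 mm, on the +y side a round boss to 27 mm).
- clamp_a (a joint): Angle (rad) of the clamp, one stiff L-shaped lever (arm and handle). 0: arm level over the nest, rubber pad just touching a flush lid; grows as the arm rises; 1.55: stop, arm nearly upright, where it starts. An over-centre spring pushes it away from 0.78: below, it falls shut, above, it falls open, damped. Tipping takes 5 to 7 N at plate or grip. To press a lid home, add 5 to 8 N at the plate.
- clamp_a_nose (a point): Centre of the top of the pressing plate (30 x 32 mm) near the end of the clamp arm, 100 mm from the hinge and, arm level, 10 mm above the hinge axis; moves with the arm. The arm is a steel bar 20 mm wide and 14 mm thick, centred on the hinge axis and reaching 118 mm from it. Axes: fixture_a's when the arm is level.
- clamp_a_pad (a point): Centre of the underside of the round rubber pad (22 mm wide) below the plate, 100 mm out from the hinge and 43 mm below it with the arm level; moves with the arm.
- clamp_a_grip (a point): Middle of the black rubber grip (20 mm thick, outer 70 mm of the handle), on the handle's axis 95 mm from the hinge; the handle ends at 126 mm. It is rigid with the arm and in its upright plane: with the arm level it leans 30 degrees from upright away from the nest; with the arm up it points away from the nest, 29 degrees below level.
- case_a: The unfinished case: grey printed box 60 x 60 x 30 mm, about 0.1 kg, lying loose in fixture_a's nest (2 mm play). Origin: centre of its underside, 12 mm above the table.
- lid_a (a joint): How far its white lid (a 43 mm square plug) is pressed in, m. 0: 14 mm proud of the case's rim; 0.014: flush, at its stop. Starts between 0 and 0.003. Tight fit: moves under about 10 N and stays where it is left; the clamp's spring alone (about 5 N) does not seat it.
- lid_a_top (a point): Centre of the top of that lid: 56 mm above the table at lid_a = 0, 42 mm when flush.
- fixture_b: The other fixture, of the same make, size and axes, with a finished case in its nest. Fixed to the table.
- clamp_b (a joint): Angle of its clamp, read as clamp_a; starts open at 1.55 and is to be left so.
- case_b: The finished case, the same grey box with its white lid already flush, in fixture_b's nest. Origin: centre of its underside.
- glue: White glue bottle, 38 mm wide, 100 mm tall, standing on the table; origin: centre of its underside.
- parts_tray: White tray, 100 x 120 x 45 mm; origin: centre of its underside.
- screwdriver: Screwdriver, 170 mm long, lying on the table along its x axis.
Not all that is in view belongs to the job. What is shaped like the case_a but blue is not meant.

How it is judged:
On the way, in this order (a step that is already met when the one before it is completed fails the run):
1. the clamp is down on the case in its nest and the lid is pressed flush (value of joint clamp_a below 0.04 rad and value of joint lid_a above 0.0125 m and x of case_a in the frame of fixture_a between -0.106 and -0.094 m and y of case_a in the frame of fixture_a between -0.006 and 0.006 m and z of case_a in the frame of fixture_a below 0.018 m), for 0.1 s.
2. the clamp is swung back open past its centre (value of joint clamp_a above 1.35 rad), for 0.2 s.
At the end, for the whole second after the job is handed in: The clamp rests open (clamp_a above 1.35), the lid is flush within 1.5 mm (lid_a above 0.0125), and its case lies at rest in the nest, within 6 mm of the nest's centre and not lifted (value of joint clamp_a above 1.35 rad and value of joint lid_a above 0.0125 m and x of case_a in the frame of fixture_a between -0.106 and -0.094 m and y of case_a in the frame of fixture_a between -0.006 and 0.006 m and z of case_a in the frame of fixture_a below 0.018 m and velocity of joint clamp_a between -0.1 and 0.1 rad/s and linear speed of case_a below 0.01 m/s); the robot touches nothing.
It fails at once if the robot touches one of the cases or a lid (contact force between any of the fingers, the arm and case_a above 1 N or contact force between any of the fingers, the arm and case_b above 1 N).
It fails at once if the other clamp is moved more than 0.15 rad from open (value of joint clamp_b below 1.4 rad).
It fails at once if the finished case, the glue bottle, the tray or the screwdriver is shifted more than 20 mm (distance of any of case_b, glue, parts_tray, screwdriver from where it was at the start of the episode above 0.02 m).
It also fails if it takes over 48 s, if anything falls off the work surface, if the arm or the gripper's body presses on something with over 40 N, if the wrist force passes 120 N, or if a joint passes its speed limit or range.

## Robot

A 6-joint arm with a two-finger parallel gripper is mounted at the origin on the work surface. World frame = base frame: x ahead of the robot, y to its left, z up, the work surface at z = 0. Lengths are in m, angles in rad, forces in N, time in s.
With the tool pointing down it reaches from about 0.425 to 0.95 m from the base axis. Payload 3.5 kg.
Tool frame: the origin (TCP) lies at the very end of the fingers, on their centre line; the grasp point (between the pads) lies arm.hold_point_z behind it (arm.hold_point_z is the distance from the TCP to the grasp point, in m); z points along the fingers, y is the line along which they close (so a half turn about z gives the same grasp; the last joint's range is limited). The gripper opens to 85 mm and grips with 20 to 120 N. Pads are 22 mm wide; open, the fingers measure 114 mm over their backs; the gripper's body (76 mm by 85 mm) begins 54 mm behind the grasp point. The pads swing forward as they close: fully open they stand 13 mm farther back than shut.
Start: joints at [1.132, 0.286, 1.577, -0, 1.279, -0.15], TCP at [0.192, 0.647, 0.231] pointing down, gripper open.
Joint ranges: [-2.77, 2.77], [-0.9, 2.22], [0.21, 2.48], [-1.53, 4.67], [0.24, 2.81], [-2.84, 2.84]. Speed limits (rad/s): [2.79, 2.79, 3.14, 3.14, 3.14, 3.14].

## Interface

Orientations are given as a unit quaternion [x, y, z, w].
In Python, from bench import arm gives the robot as it stands.
- The arm moves only by the tool drive_tool, never from a script. Its argument "rows" is a list of rows, each a list of 3 entries, a list of its own where there are three numbers: the shift along the world's x, y, z in m, then the turn, a rotation vector about the world's x, y, z in degrees, then the finger opening in m, from 0 to 0.0854. In form: [[[dx, dy, dz], [ax, ay, az], grip], ...]. A call has 1 to 12 rows; each row shifts and turns the commanded pose from where the row before left it; what a row does not reach is not made up. A row lasts 1/10 s, in which the tool goes at most 50 mm and 8.59 degrees, less where a joint would pass 70% of its speed; a pose out of reach is approached as far as the arm can. A call with a gripper value outside its range is refused whole. The fingers move at their own pace and stop on an object; the grip force is fixed at half the most. Time passes only in rows, so rows that do not move let the fingers close. It gives the time, the measured TCP pose, the force, the opening and the grip force at its end, in the units of the state.
- arm.get_obs(): the state, without advancing time (a new reading comes with each control period).
- arm.grab_frame(name): name is "side" or "top" or "wrist"; returns (picture, depth): 384x512x3 uint8, blue, green, red; 384x512 float32, m along the optical axis (not along the pixel's ray), 0 where there is no reading.
- arm.get_calibration(name): a dict with "fov_y" (degrees; the focal length in pixels is half the picture's height over the tangent of half this angle, whatever the lens; pixels are square), "cx", "cy" (the principal point, pixels), "xyz" and "attitude" of the camera in the world. Camera axes: x right, y up, looking along -z (the intrinsics and any distortion apply to the point x, -y, -z); pixel columns grow to the right and rows downward; lengths in m; the calibration is good to about 2 mm. The wrist camera is an equidistant fisheye: a pixel r from the principal point sees the ray r / f radians off the axis. A picture is of the moment at which its call begins: read the wrist's pose just before it. get_calibration takes no time and is no camera call; for the wrist camera it gives the pose at the moment of the call.
- arm.sign_off(): hands the job in; it is judged then, once.
The state is a dict: "clock": time; "joint_pos": joint angles; "dq": joint speeds; "joint_efforts": joint torques, N m; "tcp_pos": TCP position; "orientation": TCP orientation; "wrist_force": force on the tool from outside, world axes, zero at the start; "torque": the same for the moment, N m; "grip_width": finger opening in m; "finger_force": force on a finger pad.
Only numpy, scipy, OpenCV 4.12 (cv2) and the standard library are available. Lean on these libraries where they do the work, as an engineer would, in place of code of your own. Each camera call takes 0.05 s, during which the arm holds its last target. There are 200 camera calls.

## Working session

There is one attempt and no reset: what is moved stays moved. The work goes in short steps, Python scripts to look and compute and a tool call to move; the robot and the scene stay as the last step left them, time stands still between calls to the robot, and variables do not carry over. Pictures are saved under pics/ and viewed, at most 10 in all, crops included, and the job is handed in when it is done.

Besides the shell and the picture viewer there is one more tool, called after "Request:" as name(argument=value, ...), one argument or row to a line, values as JSON. drive_tool: Moves the arm, as the interface text tells. Its arguments: {"type":"object","properties":{"rows":{"type":"array","items":{"type":"array"}}},"required":["rows"]}

```bash
mkdir -p pics
cat > h.py <<'E'
import numpy as np,cv2
from scipy.spatial.transform import Rotation as R
from bench import arm
def cam(n):
    c=arm.get_calibration(n); im,d=arm.grab_frame(n); return c,im,d
def cloud(c,d):
    f=192/np.tan(np.radians(c["fov_y"])/2)
    v,u=np.mgrid[:384,:512]
    p=np.stack([(u-c["cx"])/f*d,-(v-c["cy"])/f*d,-d],-1)
    a=np.array(c["attitude"])
    Rm=R.from_quat(a).as_matrix() if a.size==4 else a
    return p@Rm.T+np.array(c["xyz"])
E
python3 - <<'E'
from h import *
for n in("top","side"):
    c,im,d=cam(n); print(c); cv2.imwrite(f"pics/{n}.png",im); np.save(f"{n}.npy",cloud(c,d)); np.save(f"{n}_d.npy",d)
print(arm.get_obs(), arm.hold_point_z)
E
```

```text
{'fov_y': 54.136020500537235, 'cx': 252.51416253141602, 'cy': 196.653233272062, 'xyz': array([0.30556195, 0.01632424, 1.23746972]), 'attitude': array([ 0.04032474, -0.0404733 , -0.69591656,  0.71584634])}
{'fov_y': 56.9078685476038, 'cx': 252.8123897146574, 'cy': 191.97560477287544, 'xyz': array([-0.23651037, -0.79350375,  0.76167452]), 'attitude': array([ 0.45716671, -0.17483972, -0.30105587,  0.81841007])}
{'clock': 0.1, 'joint_pos': array([ 1.13198360e+00,  2.87109491e-01,  1.57807281e+00,  2.64382927e-05,
        1.27858031e+00, -1.50013333e-01]), 'dq': array([ 0.00043395, -0.00098174, -0.00310799, -0.00082627, -0.00018643,
       -0.00060284]), 'joint_efforts': array([ 2.93314770e-04, -4.07295763e+01, -2.93699723e+01, -1.59553360e-04,
        3.42281608e-03, -1.08008425e-05]), 'tcp_pos': array([0.19195491, 0.64649901, 0.23004102]), 'orientation': array([ 1.43902096e-01,  9.89591335e-01, -1.03462529e-03, -3.26948019e-04]), 'wrist_force': array([ 1.19129112, -0.42272725,  0.03950155]), 'torque': array([0.01139215, 0.05892856, 0.00433653]), 'finger_force': 0.0, 'grip_width': 0.0854526326957155} 0.0187
```

View pics/top.png

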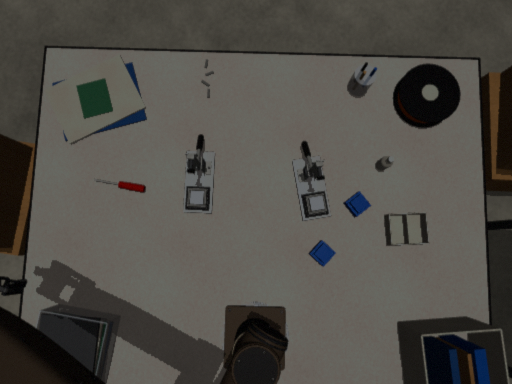

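View pics/side.png

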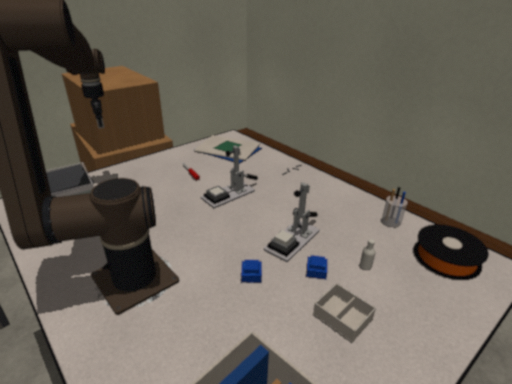

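The top view shows the two fixtures at about (199,182) and (312,188), nests toward the robot, with blue decoys at (357,204) and (322,252). The side view shows the same, with the arm clear of both. Next I measure lid heights and the fixture axes from depth.

Run:
```python
from h import *
P=np.load("top.npy"); im=cv2.imread("pics/top.png"); S=np.load("side.npy"); ims=cv2.imread("pics/side.png")
print("table z",np.median(P[100:130,250:290,2]),np.median(S[300:310,200:230,2]))
for name,(u0,v0,u1,v1) in dict(left=(175,125,225,220),right=(285,130,340,228)).items():
    Q=P[v0:v1,u0:u1]; h=Q[...,2]; g=im[v0:v1,u0:u1].astype(int)
    vm,um=np.mgrid[v0:v1,u0:u1]
    m=(h>0.006)&(h<0.2)
    pl=(h>0.007)&(h<0.05)
    r=cv2.minAreaRect((Q[pl][:,:2]*1000).astype(np.float32)); print(name,"plate rect",r)
    # lid: pixels h 36..62 in nest
    print("hist",np.histogram(h[m],bins=np.arange(0.005,0.21,0.01)))
    c=np.median(vm); 
    lidm=(h>0.034)&(h<0.065)&(vm>183)
    print("lid n",lidm.sum(),"mean",Q[lidm].mean(0),"z pct",np.percentile(h[lidm],[10,30,50,70,90]))
    t=h>0.12; print("arm top",Q[t].mean(0) if t.any() else None, h.max())
    # handle: black pixels behind
    hd=(h>0.02)&(vm<150)&(g.sum(-1)<120); print("handle",hd.sum(),Q[hd].mean(0),np.min(Q[hd],0),np.max(Q[hd],0))
for name,(u0,v0,u1,v1) in dict(left=(195,140,265,210),right=(260,175,325,262)).items():
    Q=S[v0:v1,u0:u1]; h=Q[...,2]; g=ims[v0:v1,u0:u1].astype(int)
    pl=(h>0.007)&(h<0.05);print(name,"side plate",cv2.minAreaRect((Q[pl][:,:2]*1000).astype(np.float32)))
    w=(g.min(-1)>130)&(h>0.033)&(h<0.07); print("white",w.sum(),Q[w].mean(0) if w.any() else 0,np.percentile(h[w],[10,50,90]) if w.any() else 0)
a=im[125:230,175:345]; b=ims[135:265,190:330]
cv2.imwrite("pics/c1.png",cv2.resize(a,None,fx=4.5,fy=4.5,interpolation=2)); cv2.imwrite("pics/c2.png",cv2.resize(b,None,fx=4.5,fy=4.5,interpolation=2))
```

```text
table z 0.00046405468647825465 0.0014426534209249775
left plate rect ((516.1026611328125, 196.17800903320312), (295.2705383300781, 149.75680541992188), 2.1431868076324463)
hist (array([780, 266,  93, 346,  86,  48,  25,  22,  22,  33,   8,   2,   7,
         5,   2,   4,   6,  13,  66,  15]), array([0.005, 0.015, 0.025, 0.035, 0.045, 0.055, 0.065, 0.075, 0.085,
       0.095, 0.105, 0.115, 0.125, 0.135, 0.145, 0.155, 0.165, 0.175,
       0.185, 0.195, 0.205]))
lid n 356 mean [0.43684279 0.19717486 0.04234064] z pct [0.03931299 0.0413195  0.04241264 0.04342803 0.04546913]
arm top [0.49483258 0.17119679 0.32264339] 1.2374697175840057
handle 80 [0.61549103 0.19303556 0.05117829] [0.58862029 0.18502186 0.032864  ] [0.64215946 0.20225984 0.06671684]
right plate rect ((500.54974365234375, -173.30783081054688), (155.4081573486328, 256.2373046875), 81.86981201171875)
hist (array([774, 285,  78, 164, 143, 173,  30,  31,  16,  49,   4,   5,   4,
         6,   5,   5,   4,  11,  57,  20]), array([0.005, 0.015, 0.025, 0.035, 0.045, 0.055, 0.065, 0.075, 0.085,
       0.095, 0.105, 0.115, 0.125, 0.135, 0.145, 0.155, 0.165, 0.175,
       0.185, 0.195, 0.205]))
lid n 355 mean [ 0.42697066 -0.18299722  0.04967798] z pct [0.04048552 0.04333878 0.05254135 0.05551801 0.05813456]
arm top [ 0.48522954 -0.14207308  0.32366342] 1.2374697175840057
handle 50 [ 0.6148585  -0.14658031  0.04477454] [ 0.60018821 -0.15712042  0.03224119] [ 0.63281517 -0.13816446  0.05541838]
left side plate ((624.1725463867188, 372.0353698730469), (635.5586547851562, 336.22216796875), 51.46270751953125)
white 47 [0.43538236 0.19410761 0.04350965] [0.04131767 0.04334954 0.04578176]
right side plate ((533.9301147460938, -132.33529663085938), (442.08642578125, 188.9945831298828), 41.68049621582031)
white 113 [ 0.4263402  -0.18533662  0.05694608] [0.05476847 0.05702878 0.05879279]
```

View pics/c1.png

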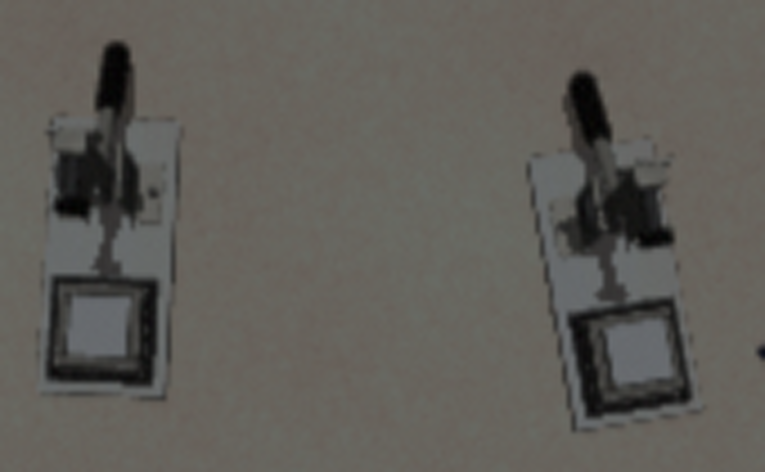

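View pics/c2.png

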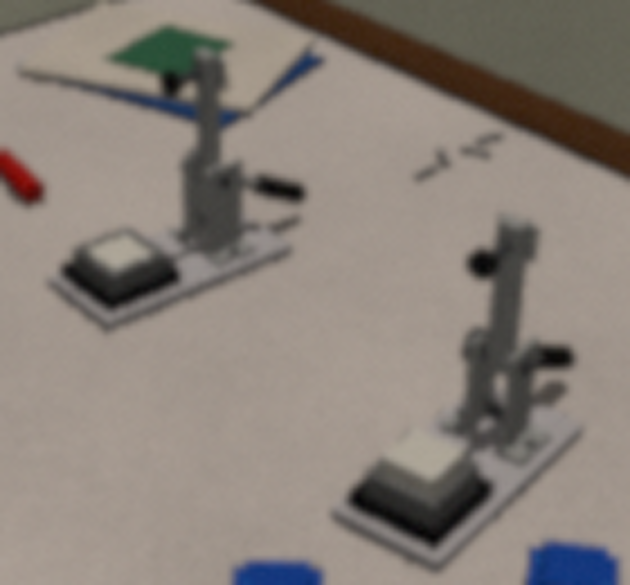

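The right fixture is fixture_a: its lid top is at about 0.056 m, against 0.043 m on the left. I'll refine its axis direction and hinge position from several features.

Run:
```python
from h import *
P=np.load("top.npy"); S=np.load("side.npy"); im=cv2.imread("pics/top.png").astype(int); ims=cv2.imread("pics/side.png").astype(int)
for n,A,I in(("top",P,im),("side",S,ims)):
    X,Y,h=A[...,0],A[...,1],A[...,2]
    reg=(X>.36)&(X<.70)&(Y>-.24)&(Y<-.08)
    w=reg&(h>.050)&(h<.062)&(X<.46); print(n,"lid",w.sum(),A[w].mean(0),cv2.minAreaRect((A[w][:,:2]*1000).astype(np.float32)))
    a=reg&(h>.16)&(h<.215); q=A[a]; print("armtop",a.sum(),q.mean(0),q.min(0),q.max(0))
    b=reg&(h>.125)&(h<.16); q=A[b]; print("armmid",b.sum(),q.mean(0) if b.any() else 0)
    k=reg&(h>.022)&(h<.09)&(I.sum(-1)<110)&(X>.57); q=A[k]
    if len(q)>3: print("grip",k.sum(),q.mean(0),q.min(0),q.max(0),"dir",cv2.fitLine(q[:,:2].astype(np.float32),cv2.DIST_HUBER,0,.01,.01).ravel())
    p=reg&(h>.008)&(h<.017)&(X<.6); r=cv2.minAreaRect((A[p][:,:2]*1000).astype(np.float32)); print("plate",p.sum(),r)
    p=reg&(h>.008)&(X<.58); m=p.astype(np.uint8); nn,L,st,_=cv2.connectedComponentsWithStats(m); i=1+st[1:,4].argmax(); print("plate cc",cv2.minAreaRect((A[(L==i)&(h<.017)][:,:2]*1000).astype(np.float32)))
```

```text
top lid 189 [ 0.42734879 -0.18425955  0.0559122 ] ((427.86773681640625, -184.7012176513672), (43.29943084716797, 43.09077072143555), 12.040960311889648)
armtop 136 [ 0.51099033 -0.16647474  0.19328662] [ 0.48122412 -0.18253467  0.16055166] [ 0.53405691 -0.14886083  0.20824516]
armmid 17 [ 0.52020567 -0.15947381  0.1421027 ]
grip 85 [ 0.60177383 -0.14831351  0.05134881] [ 0.57353788 -0.16191262  0.03423368] [ 0.63183777 -0.13816446  0.06522632] dir [ 0.98300666  0.18356988  0.60177386 -0.1483135 ]
plate 806 ((482.433837890625, -174.4945831298828), (204.3755340576172, 95.32791137695312), 11.002664566040039)
plate cc ((482.29840087890625, -174.52090454101562), (204.09954833984375, 95.32791137695312), 11.002664566040039)
side lid 143 [ 0.42394356 -0.18752459  0.05620187] ((426.56915283203125, -185.353515625), (48.097412109375, 44.99171829223633), 16.1680965423584)
armtop 153 [ 0.51079882 -0.17261418  0.18702602] [ 0.47827378 -0.18522129  0.16046687] [ 0.5383377  -0.15793037  0.20575579]
armmid 60 [ 0.51960635 -0.16989709  0.1426916 ]
grip 15 [ 0.5966197  -0.16121778  0.04862099] [ 0.57610826 -0.16554252  0.03593783] [ 0.61638154 -0.15548483  0.06066451] dir [ 0.9752881   0.22093698  0.59914047 -0.1608075 ]
plate 483 ((480.3074645996094, -175.01397705078125), (208.57705688476562, 95.49847412109375), 10.712190628051758)
plate cc ((478.9808349609375, -175.26492309570312), (205.8767547607422, 95.49847412109375), 10.712190628051758)
```

Request:
drive_tool(
  rows=[
    [[0.015,-0.02,0.035],[0,0,2.755],0],
    [[0.015,-0.02,0.035],[0,0,2.755],0],
    [[0.03,-0.035,0],[0,0,2.755],0],
    [[0.03,-0.035,0],[0,0,2.755],0],
    [[0.03,-0.035,0],[0,0,2.755],0],
    [[0.03,-0.035,0],[0,0,2.755],0],
    [[0.03,-0.035,0],[0,0,2.755],0],
    [[0.03,-0.035,0],[0,0,2.755],0],
    [[0.03,-0.035,0],[0,0,2.755],0],
    [[0.03,-0.035,0],[0,0,2.755],0],
    [[0.03,-0.035,0],[0,0,0],0],
    [[0.01,-0.045,0],[0,0,0],0],
  ],
)

```text
clock: 1.3
tcp_pos: [0.5038, 0.2454, 0.3005]
orientation: [-0.096, 0.995, -0.0, -0.0]
wrist_force: [0.3, 0.4, 0.3]
grip_width: 0.0002
finger_force: 0.0
```

Request:
drive_tool(
  rows=[
    [[0.0098,-0.0445,0],[0,0,0],0],
    [[0.0098,-0.0445,0],[0,0,0],0],
    [[0.0098,-0.0445,0],[0,0,0],0],
    [[0.0098,-0.0445,0],[0,0,0],0],
    [[0.0098,-0.0445,0],[0,0,0],0],
    [[0.0098,-0.0445,0],[0,0,0],0],
    [[0.0098,-0.0445,0],[0,0,0],0],
    [[0.0098,-0.0445,0],[0,0,0],0],
    [[0.0098,-0.0445,0],[0,0,0],0],
    [[0,0,-0.04],[0,0,0],0],
    [[0,0,-0.04],[0,0,0],0],
    [[0,0,-0.035],[0,0,0],0],
  ],
)

```text
clock: 2.5
tcp_pos: [0.5895, -0.1538, 0.1837]
orientation: [-0.095, 0.995, 0.001, -0.001]
wrist_force: [0.2, -0.2, -0.6]
grip_width: -0.0001
finger_force: 0.0
```

Request:
drive_tool(
  rows=[
    [[0,0,-0.01],[0,0,0],0],
    [[0,0,0],[0,0,0],0],
    [[0,0,0],[0,0,0],0],
  ],
)

```text
clock: 2.8
tcp_pos: [0.5914, -0.1537, 0.1782]
orientation: [-0.096, 0.995, -0.001, 0.001]
wrist_force: [0.4, 0.5, 0.9]
grip_width: 0.0
finger_force: 0.0
```

Run:
```python
from h import *
c,im,d=cam("side"); cv2.imwrite("pics/s2.png",cv2.resize(im[90:270,170:380],None,fx=3,fy=3,interpolation=2))
A=cloud(c,d);X,Y,h=A[...,0],A[...,1],A[...,2]
```

```text
(no output)
```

View pics/s2.png

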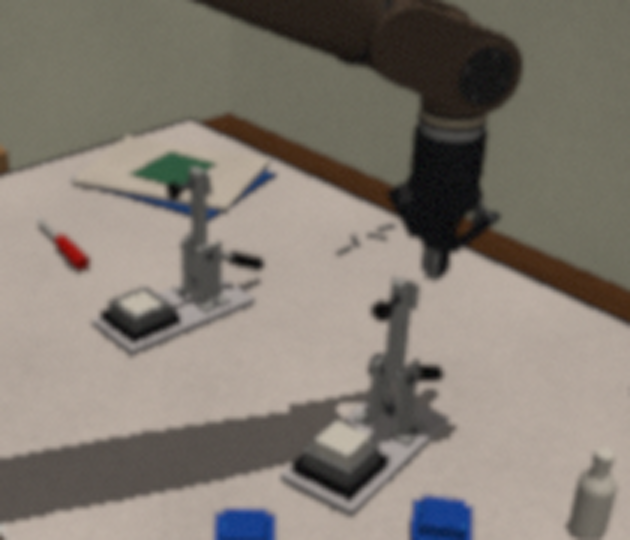

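Request:
drive_tool(
  rows=[
    [[-0.0196,-0.0038,0],[0,0,0],0],
    [[-0.0196,-0.0038,0],[0,0,0],0],
    [[-0.0098,-0.0019,0],[0,0,0],0],
    [[-0.0098,-0.0019,0],[0,0,0],0],
    [[-0.0098,-0.0019,0],[0,0,0],0],
  ],
)

```text
clock: 3.35
tcp_pos: [0.5248, -0.1668, 0.1789]
orientation: [-0.095, 0.995, -0.001, 0.005]
wrist_force: [8.9, 1.8, -4.2]
grip_width: -0.0002
finger_force: 3.2
```

Request:
drive_tool(
  rows=[
    [[-0.0108,-0.002,0],[0,0,0],0],
    [[-0.0088,-0.0017,-0.004],[0,0,0],0],
    [[-0.0088,-0.0017,-0.005],[0,0,0],0],
    [[-0.0088,-0.0017,-0.005],[0,0,0],0],
  ],
)

```text
clock: 3.75
tcp_pos: [0.4873, -0.1747, 0.1664]
orientation: [-0.096, 0.995, -0.002, 0.004]
wrist_force: [1.0, 0.9, 5.3]
grip_width: -0.0001
finger_force: 2.2
```

Request:
drive_tool(
  rows=[
    [[-0.0078,-0.0015,-0.006],[0,0,0],0],
    [[-0.0078,-0.0015,-0.006],[0,0,0],0],
    [[-0.0078,-0.0015,-0.008],[0,0,0],0],
    [[-0.0068,-0.0013,-0.009],[0,0,0],0],
  ],
)

```text
clock: 4.15
tcp_pos: [0.4534, -0.1796, 0.1324]
orientation: [-0.096, 0.995, 0.0, -0.0]
wrist_force: [0.2, 0.0, -0.2]
grip_width: -0.0001
finger_force: 0.0
```

Request:
drive_tool(
  rows=[
    [[-0.0125,-0.0025,0.004],[0,0,0],0],
    [[-0.0125,-0.0025,0],[0,0,0],0],
    [[0,0,0],[0,0,0],0],
    [[0,0,0],[0,0,0],0],
    [[0,0,-0.01],[0,0,0],0],
    [[0,0,-0.005],[0,0,0],0],
    [[0,0,-0.004],[0,0,0],0],
    [[0,0,0],[0,0,0],0],
  ],
)

```text
clock: 4.95
tcp_pos: [0.429, -0.1842, 0.1172]
orientation: [-0.096, 0.995, 0.001, -0.001]
wrist_force: [-0.5, -0.0, 0.3]
grip_width: -0.0001
finger_force: 0.0
```

Run:
```python
from h import *
c,im,d=cam("side"); cv2.imwrite("pics/s3.png",cv2.resize(im[120:270,200:370],None,fx=3.5,fy=3.5,interpolation=2))
```

```text
(no output)
```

View pics/s3.png

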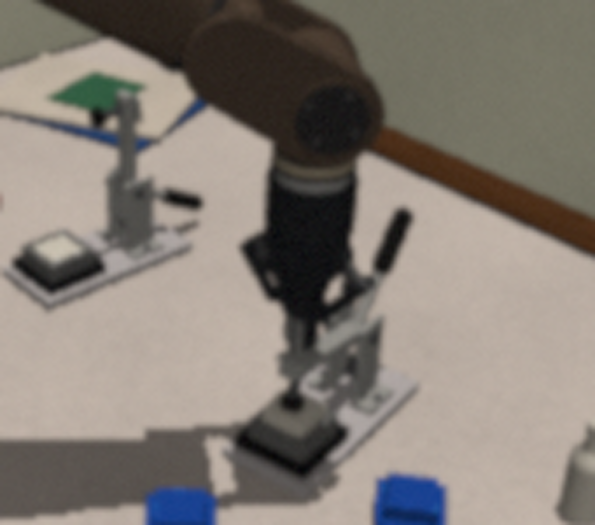

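The clamp has fallen onto the lid: the pad sits on it at about (293,400) and the fingers are just above the plate at (298,345). I'll press down now.

Request:
drive_tool(
  rows=[
    [[0,0,-0.004],[0,0,0],0],
    [[0,0,-0.004],[0,0,0],0],
    [[0,0,-0.004],[0,0,0],0],
    [[0,0,-0.004],[0,0,0],0],
  ],
)

```text
clock: 5.4
tcp_pos: [0.4289, -0.1851, 0.1031]
orientation: [-0.096, 0.995, -0.0, -0.001]
wrist_force: [0.7, -0.3, 3.8]
grip_width: 0.0003
finger_force: 1.3
```

Request:
drive_tool(
  rows=[
    [[0,0,-0.003],[0,0,0],0],
    [[0,0,-0.003],[0,0,0],0],
    [[0,0,0],[0,0,0],0],
  ],
)

```text
clock: 5.7
tcp_pos: [0.4289, -0.1851, 0.0967]
orientation: [-0.096, 0.995, -0.0, -0.001]
wrist_force: [-3.3, -1.0, 2.8]
grip_width: -0.0002
finger_force: 1.6
```

Request:
drive_tool(
  rows=[
    [[0,0,-0.002],[0,0,0],0],
    [[0,0,-0.001],[0,0,0],0],
    [[0,0,0],[0,0,0],0],
  ],
)

```text
clock: 6.0
tcp_pos: [0.4288, -0.1852, 0.095]
orientation: [-0.096, 0.995, -0.0, -0.002]
wrist_force: [-7.7, 1.7, 12.4]
grip_width: 0.0001
finger_force: 6.1
```

Request:
drive_tool(
  rows=[
    [[0,0,-0.001],[0,0,0],0],
    [[0,0,-0.001],[0,0,0],0],
    [[0,0,0],[0,0,0],0],
    [[0,0,0],[0,0,0],0],
  ],
)

```text
clock: 6.4
tcp_pos: [0.4288, -0.1852, 0.0948]
orientation: [-0.097, 0.995, 0.0, -0.002]
wrist_force: [-12.5, 4.1, 23.0]
grip_width: -0.0002
finger_force: 11.5
```

Request:
drive_tool(
  rows=[
    [[0,0,0.01],[0,0,0],0],
    [[0,0,0.04],[0,0,0],0],
    [[0,0,0.04],[0,0,0],0],
    [[0,0,0.025],[0,0,0],0],
    [[0.0327,0.0064,0],[0,0,0],0],
    [[0.0327,0.0064,0],[0,0,0],0],
    [[0.0327,0.0064,0],[0,0,0],0],
    [[0,0,0],[0,0,0],0],
    [[0,0,0],[0,0,0],0],
  ],
)

```text
clock: 7.3
tcp_pos: [0.5276, -0.1651, 0.2056]
orientation: [-0.096, 0.995, 0.0, -0.001]
wrist_force: [-0.1, 0.6, -0.5]
grip_width: 0.0001
finger_force: 0.0
```

Run:
```python
from h import *
c,im,d=cam("side"); cv2.imwrite("pics/s4.png",cv2.resize(im[120:270,200:370],None,fx=3.5,fy=3.5,interpolation=2))
A=cloud(c,d);g=im.astype(int).sum(-1);X,Y,h=A[...,0],A[...,1],A[...,2]
k=(X>.52)&(X<.62)&(Y>-.19)&(Y<-.13)&(h>.13)&(h<.2); q=A[k]; print(k.sum(),q.mean(0),q.min(0),q.max(0))
k=(X>.41)&(X<.445)&(Y>-.21)&(Y<-.165)&(h>.03)&(h<.13); q=A[k]; print(k.sum(),np.percentile(q[:,2],[1,20,50,80,99]))
print(arm.get_obs()["tcp_pos"])
```

```text
129 [ 0.56401035 -0.16111023  0.16742528] [ 0.54233605 -0.17120536  0.13414161] [ 0.58855953 -0.14652056  0.19751489]
189 [0.0410178  0.04381394 0.06274921 0.09570728 0.09852528]
[ 0.52704182 -0.16520116  0.20561572]
```

View pics/s4.png

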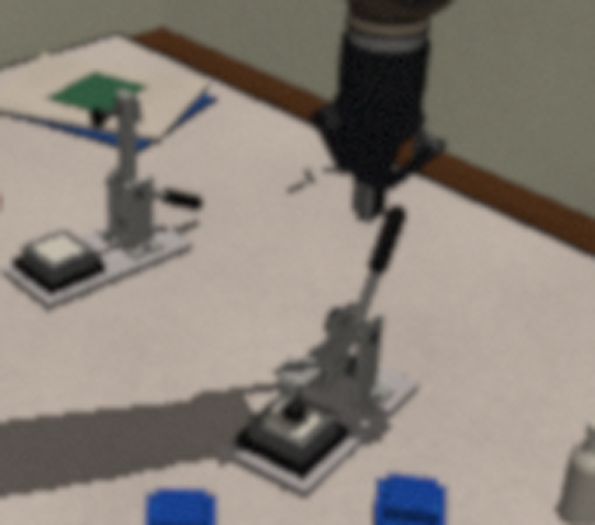

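Request:
drive_tool(
  rows=[
    [[0,0,-0.03],[0,0,0],0],
    [[0.0147,0.0029,0],[0,0,0],0],
    [[0.0147,0.0029,0],[0,0,0],0],
    [[0.0113,0.0022,-0.007],[0,0,0],0],
    [[0.0113,0.0022,-0.007],[0,0,0],0],
  ],
)

```text
clock: 7.85
tcp_pos: [0.5779, -0.1555, 0.1625]
orientation: [-0.096, 0.995, 0.0, -0.002]
wrist_force: [-7.4, -0.6, 2.2]
grip_width: -0.0
finger_force: 3.4
```

Contact on the handle is as expected, so I follow the arc.

Request:
drive_tool(
  rows=[
    [[0.0088,0.0017,-0.0095],[0,0,0],0],
    [[0.0088,0.0017,-0.0095],[0,0,0],0],
    [[0.0039,0.0008,-0.008],[0,0,0],0],
    [[0.0039,0.0008,-0.008],[0,0,0],0],
    [[0.0039,0.0008,-0.008],[0,0,0],0],
    [[0.0025,0.0005,-0.008],[0,0,0],0],
    [[0.0025,0.0005,-0.008],[0,0,0],0],
    [[0.001,0,-0.008],[0,0,0],0],
  ],
)

```text
clock: 8.65
tcp_pos: [0.6149, -0.1484, 0.0942]
orientation: [-0.096, 0.995, 0.0, 0.0]
wrist_force: [0.5, 0.9, -1.2]
grip_width: 0.0002
finger_force: 0.0
```

Force has dropped to zero, so the clamp has tipped open. I'll move up and clear slowly, then check.

Request:
drive_tool(
  rows=[
    [[0.01,0.002,0],[0,0,0],0],
    [[0,0,0],[0,0,0],0],
    [[0,0,0.02],[0,0,0],0],
    [[0,0,0.04],[0,0,0],0],
    [[0,0,0.04],[0,0,0],0],
    [[0,0,0.04],[0,0,0],0],
    [[0,0,0.03],[0,0,0],0],
    [[0.02,0,0],[0,0,0],0],
    [[0,0,0],[0,0,0],0],
    [[0,0,0],[0,0,0],0],
    [[0,0,0],[0,0,0],0],
    [[0,0,0],[0,0,0],0],
  ],
)

```text
clock: 9.85
tcp_pos: [0.644, -0.1463, 0.2641]
orientation: [-0.096, 0.995, 0.001, -0.001]
wrist_force: [-0.2, -0.1, -0.1]
grip_width: 0.0002
finger_force: 0.0
```

Run:
```python
from h import *
c,im,d=cam("side"); cv2.imwrite("pics/s5.png",cv2.resize(im[120:270,200:370],None,fx=3.5,fy=3.5,interpolation=2))
A=cloud(c,d);X,Y,h=A[...,0],A[...,1],A[...,2];g=im.astype(int).min(-1)
k=(X>.40)&(X<.46)&(Y>-.22)&(Y<-.155)&(h>.03)&(h<.08)&(g>120); q=A[k]; print("lid",k.sum(),q.mean(0),np.percentile(q[:,2],[10,50,90]))
k=(X>.47)&(X<.55)&(Y>-.2)&(Y<-.14)&(h>.16)&(h<.215); q=A[k]; print("armtop",k.sum(),q.mean(0),q.max(0))
o=arm.get_obs();print(o["tcp_pos"],o["wrist_force"])
```

```text
lid 120 [ 0.42458852 -0.18760938  0.04340898] [0.04161367 0.04331989 0.04528558]
armtop 153 [ 0.510865   -0.17262441  0.1871303 ] [ 0.53653922 -0.15615579  0.2056482 ]
[ 0.64412269 -0.14634783  0.26434905] [-0.44614818  0.56104092 -0.31199361]
```

View pics/s5.png

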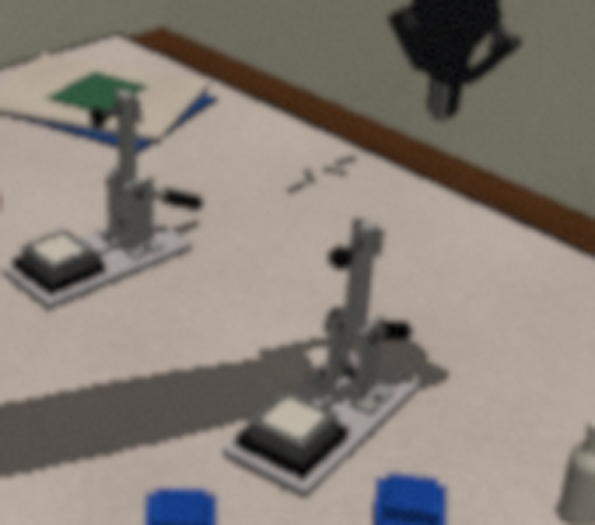

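The clamp stands fully open at (365,270), with its arm top where it was at the start. The lid at (300,420) is flush, reading 43.3 mm, the same as the finished case in this camera, and the gripper is clear. Handing in.

```bash
python3 -c "
from bench import arm
print(arm.sign_off())"
```

```text
the job is handed in; nothing more can be done
None
```

I pressed the lid on fixture_a flush and swung its clamp back fully open without touching the cases, the other fixture or the things around, then handed the job in after about 10 s; no verdict came back.

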